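# Refit the gas cooker's control knob and hold it pressed in

### The arm

A 6-joint arm with a two-finger parallel gripper is mounted at the origin on the work surface. World frame = base frame: x ahead of the robot, y to its left, z up, the work surface at z = 0. Lengths are in m, angles in rad, forces in N, time in s.
With the tool pointing down it reaches from about 0.375 to 0.9 m from the base axis. Payload 3.1 kg.
Tool frame: the origin (TCP) lies at the very end of the fingers, on their centre line; the grasp point (between the pads) lies 19 mm behind it; x points along the fingers, y is the direction in which the jaws open and shut, and the axes are right-handed (so a half turn about x gives the same grasp; the last joint's range is limited). The gripper opens to 85 mm and grips with 20 to 120 N. Pads are 22 mm wide; open, the fingers measure 114 mm over their backs; the gripper's body (76 mm by 85 mm) begins 54 mm behind the grasp point. The pads swing forward as they close: fully open they stand 13 mm farther back than shut.
Start: joints at [-1.51, 0.527, 1.433, -0, 1.181, -0.178], TCP at [0.148, -0.607, 0.231] pointing down, gripper open.
Joint ranges: [-3.08, 3.08], [-0.75, 2.2], [0.22, 2.44], [-1.43, 4.57], [0, 2.65], [-2.85, 2.85]. Speed limits (rad/s): [2.79, 2.79, 3.14, 3.14, 3.14, 3.14].

### API

Orientations are given as a unit quaternion [x, y, z, w].
In Python, from station import sense, snapshot, camera_model, sign_off gives the robot as it stands.
- The arm moves only by the tool step_arm, never from a script. Its argument "increments" is one flat list of numbers, 5 for each row, row after row: the shift along the tool's x, y, z in units of 60 mm (1.0 is 60 mm), then the turn about the tool's x in units of 5 degrees (1.0 is 5 degrees), then the closure, from 0 (fully open) to 1 (shut). A call has exactly 5 rows; each row is the pose to reach, as a shift and turn from the pose measured when the call began, along the tool's axes at that moment; what a row does not reach only later rows make up. A row lasts 1/8 s, in which the tool goes at most 62.5 mm and 10.7 degrees, less where a joint would pass 70% of its speed; a pose out of reach is approached as far as the arm can. A call with a gripper value outside its range is refused whole. The fingers move at their own pace and stop on an object; "grip_force" is the grip in N (left out, the last holds). Time passes only in rows, so rows that repeat a pose let the fingers close, or fill a call up. It gives the time, the measured TCP pose, the force and the opening at its end, in the units of the state.
- sense(): the state, without advancing time (a new reading comes with each control period).
- snapshot(name): name is "scene" or "top"; returns the picture (480x640x3 uint8, blue, green, red); there is no depth.
- camera_model(name): a dict with "vertical_fov" (degrees; the focal length in pixels is half the picture's height over the tangent of half this angle, whatever the lens; pixels are square), "cx", "cy" (the principal point, pixels), "R" (3x3) and "t" (3): a world point X has camera coordinates R X + t. Camera axes: x right, y down, z forward; pixel columns grow to the right and rows downward; lengths in m; the calibration is good to about 2 mm. A picture is of the moment at which its call begins. camera_model takes no time and is no camera call.
- sign_off(): hands the job in, once; it reports no verdict.
The state is a dict: "t": time; "q": joint angles; "qd": joint speeds; "tau": joint torques, N m; "tcp_pos": TCP position; "tool_rot": TCP orientation; "force": force on the tool from outside, world axes, zero at the start; "ft_torque": the same for the moment, N m; "finger_gap": opening from 0.0 (shut) to 1.0 (fully open).
Only numpy, scipy, OpenCV 4.12 (cv2) and the standard library are available. Lean on these libraries where they do the work, as an engineer would, in place of code of your own. Each camera call takes 0.05 s, during which the arm holds its last target. There are 200 camera calls.

### The job

The cooker's black control knob has been taken off for cleaning and stands on the counter. Pick it up, turn it so that the flat in its bore matches the flat of the bare D-shaped valve shaft on the cooker's front strip, push it fully home on that shaft, and then press it in against the valve's spring, as one does to light the burner. Finish while still gripping the knob and keeping it pressed in - do not let go - and leave the sauce bottle, bowl, chopstick cup and shaker where they stand.

Things in the scene. Friction and masses are not known exactly. Their poses are not given: they have to be found in the camera images.
- knob_mid (a point): Loose black plastic control knob, 48 mm tall, about 70 g, standing upright on the counter, bore down. Point on its axis, half-way up (24 mm above its underside); z up. Round skirt, 48 mm in diameter, from the underside up to 20 mm; above it a grip bar (see knob_grip). A nose with a white line prolongs the bar at one end only: x points to this nose.
- knob_grip (a point): Middle of the knob's grip bar, on the axis, 34 mm above the underside (10 mm above knob_mid). The bar stands on the skirt, from 20 to 48 mm; 14 mm thick (along y), 44 mm long (along x, centred): pinch it by its two flat faces. The nose, 8 mm thick, goes on from the bar's +x end to 33 mm from the axis.
- knob_bore (a point): Mouth of the knob's bore, on the axis at the underside (24 mm below knob_mid). Blind round bore 16 mm in diameter, 16 mm deep, with a key flat over its whole depth on the nose (+x) side, 3.5 mm from the axis.
- stem_tip (a point): Centre of the top end of the bare upright brass D-shaft on the cooker, 24 mm above the cooker's top at rest. Diameter 14 mm, one flat 2.5 mm from the axis on the +x side (x points out of the flat, z up), top edge chamfered 1.5 mm; it cannot turn. Knob x along this x: it slides on (1 mm clearance, about 8 deg play); fully home knob_mid is 8 mm above stem_tip, else it stands 24 mm above.
- valve: Round aluminium bezel, 64 mm in diameter, 3 mm thick, fixed on the cooker's front strip, through which the bare D-shaft sticks up. Origin on the axis at the cooker's top; x points out of the shaft's flat; a small black tick on the bezel's edge marks this side.
- valve2: The other bezel, 160 mm beside the first (left or right of it), with a like knob already fitted and fixed, rising to 56 mm above the cooker's top; not part of the job. Origin on its axis at the cooker's top.
- stem (a joint): How far the shaft is pressed down into the valve, in m: 0 at rest, 0.006 at the stop. A spring returns it: about 4 N to start it moving, 8 N at the stop.
- cooker: Steel countertop gas cooker, fixed, 360 mm deep (x) by 320 mm wide (y), flat top 70 mm above the counter; origin under its centre, front (-x) towards the robot. The two bezels are 130 mm in front of its centre, 80 mm to either side. The pan support behind them starts 60 mm behind the line of the bezels' axes and rises 39 mm above the flat top.
- sauce: Bystander: amber sauce bottle with red cap, 52 mm in diameter, 130 mm tall; origin under its centre.
- bowl: Bystander: white ceramic bowl, 110 mm in diameter, 60 mm tall; origin under its centre.
- chopsticks: Bystander: dark wooden cup, 72 mm in diameter, with chopsticks standing in it to about 200 mm; origin under its centre.
- shaker: Bystander: small glass shaker jar with red cap, 44 mm in diameter, 85 mm tall; origin under its centre.
Mind the look-alikes: they are no part of the job. What is shaped like the part that bears knob_mid but yellow is not meant.

How it is judged:
By the outcome, as a careful person would: the job done as asked, in the order asked, and still so for the second after the job is handed in, while the arm keeps its last pose, push and grip.
It also fails if it takes over 38 s, if anything falls off the work surface, if the arm or the gripper's body presses on something with over 40 N, if the wrist force passes 120 N, or if a joint passes its speed limit or range.

## Working session

There is one attempt and no reset: what is moved stays moved. The work goes in short steps, Python scripts to look and compute and a tool call to move; the robot and the scene stay as the last step left them, time stands still between calls to the robot, and variables do not carry over. Pictures are saved under pics/ and viewed, about 8 in all and at most 12, crops included, and the job is handed in when it is done.

Besides the shell and the picture viewer there is one more tool, called after ">>>" in YAML: its name, and indented under it one key for each argument. step_arm: Moves the arm, as the interface text tells. Its arguments: {"type":"object","properties":{"increments":{"type":"array","items":{"type":"number"}},"grip_force":{"type":"number"}},"required":["increments"]}

```bash
mkdir -p pics
cat > h.py <<'E'
import numpy as np, cv2
from station import *
from scipy.spatial.transform import Rotation as Ro
def cam(n):
    m=camera_model(n); f=240/np.tan(np.radians(m["vertical_fov"])/2)
    return f,m["cx"],m["cy"],np.array(m["R"]),np.array(m["t"])
def unproj(n,u,v,z):
    f,cx,cy,R,t=cam(n); d=R.T@np.array([(u-cx)/f,(v-cy)/f,1]); c=-R.T@t
    return c+d*(z-c[2])/d[2]
def proj(n,X):
    f,cx,cy,R,t=cam(n); p=R@np.array(X)+t
    return np.array([cx+f*p[0]/p[2],cy+f*p[1]/p[2]])
E
python3 - <<'E'
from h import *
for n in("scene","top"):
    cv2.imwrite(f"pics/{n}0.png",snapshot(n)); m=camera_model(n); print(n,m, -np.array(m["R"]).T@np.array(m["t"]))
print(sense())
E
```

```text
scene {'vertical_fov': 42.35109512482918, 'cx': 324.3270364926133, 'cy': 244.18715356043177, 'R': array([[-0.57711488,  0.81663083, -0.00724609],
       [ 0.67428971,  0.47147888, -0.568367  ],
       [-0.46072964, -0.33289902, -0.82274324]]), 't': array([ 0.34890713, -0.33297619,  1.66426381])} [1.19265758 0.4260947  1.18253734]
top {'vertical_fov': 50.33473185440952, 'cx': 331.02731144983244, 'cy': 245.26807686204626, 'R': array([[ 0.02790481, -0.99955999,  0.01005744],
       [-0.98284359, -0.02927044, -0.18210358],
       [ 0.18231784, -0.00480333, -0.98322792]]), 't': array([-0.01207659,  0.60370297,  1.28559247])} [0.35929615 0.01177449 1.37408834]
{'t': 0.1, 'q': array([-1.51050218e+00,  5.28390511e-01,  1.43374951e+00,  4.96626634e-07,
        1.18140233e+00, -1.78505578e-01]), 'qd': array([ 0.00212427, -0.00231085, -0.0036976 ,  0.00090135,  0.00171749,
        0.00061443]), 'tau': array([-2.45013780e-04, -4.43304455e+01, -1.78587288e+01, -2.28953159e-04,
        3.89968656e-03,  4.79463381e-06]), 'tcp_pos': array([ 0.14782213, -0.60661829,  0.23042868]), 'tool_rot': array([ 0.70211295,  0.08491599, -0.70203119,  0.08353978]), 'force': array([-0.35758623, -0.23345303, -1.12686447]), 'ft_torque': array([-0.03096179, -0.05885293, -0.05236717]), 'finger_gap': 1.003555382597971}
```

View pics/scene0.png

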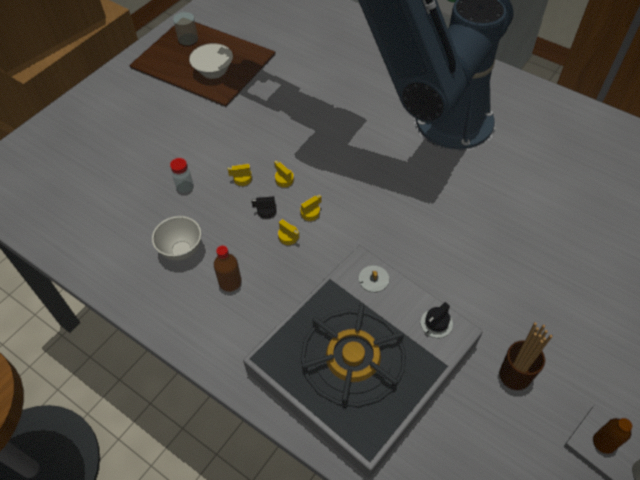

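View pics/top0.png

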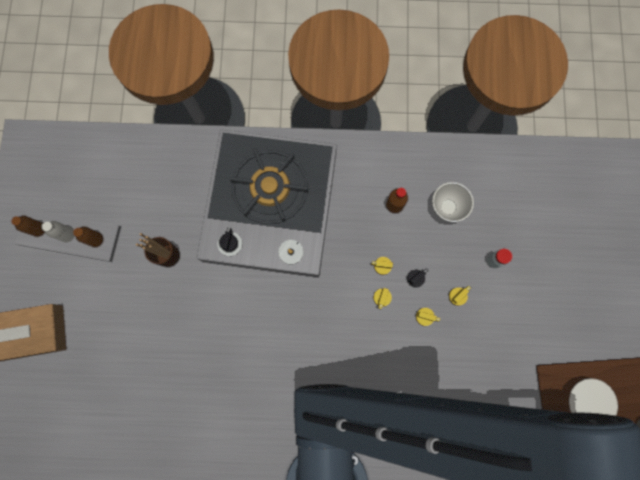

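The black knob is at about (416,278) in the top view, with yellow look-alikes around it. The bare stem is at about (291,251) and the fitted knob at (229,242). Next I'll enlarge both in one montage.

Run:
```python
from h import *
T=cv2.imread("pics/top0.png");S=cv2.imread("pics/scene0.png")
def crop(I,u,v,w=50,h=37.5,k=8):
    M=np.array([[k,0,-k*(u-w/2)],[0,k,-k*(v-h/2)]],float); return cv2.warpAffine(I,M,(int(w*k),int(h*k)),flags=cv2.INTER_CUBIC)
m=np.vstack([np.hstack([crop(T,416,278),crop(T,291,251)]),np.hstack([crop(S,264,206),crop(S,374,278)])])
m=cv2.convertScaleAbs(m,alpha=1.3,beta=25)
cv2.imwrite("pics/m0.png",m)
```

```text
(no output)
```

View pics/m0.png

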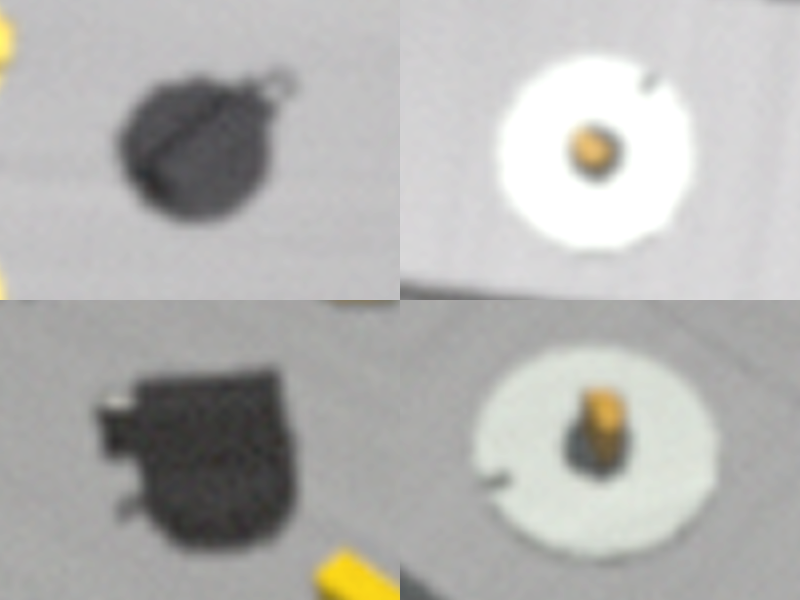

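```bash
cat > fit.py <<'E'
from h import *
from scipy.optimize import minimize
K=8
def hull(n,P,o,sz,img):
    q=np.array([(proj(n,p)-o+.5)*K for p in P]); cv2.fillConvexPoly(img,cv2.convexHull(np.round(q).astype(np.int32)),1)
def box(x0,x1,w,z0,z1): return [(x,y,z) for x in(x0,x1) for y in(-w/2,w/2) for z in(z0,z1)]
a=np.linspace(0,2*np.pi,60)
skirt=[(.024*np.cos(t),.024*np.sin(t),z) for t in a for z in(0,.02)]
parts=[skirt,box(-.022,.022,.014,.02,.048),box(.02,.033,.008,.02,.048)]
def model(n,p,o,sz,nt,nb):
    img=np.zeros((sz*K,sz*K),np.uint8); c,s=np.cos(p[2]),np.sin(p[2])
    pp=parts[:2]+[box(.02,.033,.008,nb,nt)]
    for P in pp: hull(n,[(p[0]+c*x-s*y,p[1]+s*x+c*y,z+(p[3] if len(p)>3 else 0)) for x,y,z in P],o,sz,img)
    return cv2.resize(img.astype(np.float32),(sz,sz),interpolation=cv2.INTER_AREA)
E
python3 - <<'E'
from fit import *
I={n:cv2.imread(f"pics/{n}0.png").astype(float).mean(2) for n in("top","scene")}
C={"top":(416,278),"scene":(264,206)}; sz=44
W={}
for n,(u,v) in C.items():
    c=I[n][v-22:v+22,u-22:u+22]; hi=np.median(c); lo=np.percentile(c,3); b=np.clip((hi-c)/(hi-lo),0,1)
    col=cv2.imread(f"pics/{n}0.png")[v-22:v+22,u-22:u+22].astype(float); ok=(col[...,2]-col[...,0]<25)
    ok=cv2.erode(ok.astype(np.uint8),np.ones((5,5)))
    W[n]=(b,ok,np.array([u-22,v-22])); print(n,hi,lo)
g=unproj("top",414.5,278.5,.02); print(g)
best=None
for nt,nb in((.048,.02),(.04,.02),(.044,.03)):
  for y0 in np.radians(np.arange(-120,60,30)):
    f=lambda p:sum((ok*(model(n,[p[0]/100+g[0],p[1]/100+g[1],p[2]],o,sz,nt,nb)-b)**2).sum() for n,(b,ok,o) in W.items())
    r=minimize(f,[0,0,y0],method="Nelder-Mead",options=dict(initial_simplex=[[0,0,y0],[.5,0,y0],[0,.5,y0],[0,0,y0+.3]],maxiter=120))
    print(nt,nb,np.degrees(y0),r.fun,g[:2]+r.x[:2]/100,np.degrees(r.x[2]))
# nose white point triangulation
def tri(ut,us):
    A=[];B=[]
    for n,(u,v) in(("top",ut),("scene",us)):
        f,cx,cy,R,t=cam(n)
        for k,w in((0,(u-cx)/f),(1,(v-cy)/f)): A.append(R[k]-w*R[2]);B.append(w*t[2]-t[k])
    return np.linalg.lstsq(np.array(A),np.array(B),rcond=None)[0]
print("nose",tri((426,269.5),(253.75,200)))
# bezel
for n,(u,v) in(("top",(291,251)),("scene",(374,278))):
    im=cv2.imread(f"pics/{n}0.png"); g2=im.mean(2)[v-25:v+25,u-25:u+25]; g2=cv2.GaussianBlur(cv2.resize(g2,None,fx=8,fy=8,interpolation=cv2.INTER_CUBIC),(0,0),3)
    med=np.median(np.r_[g2[0],g2[-1],g2[:,0]]); th=(med+np.percentile(g2,90))/2
    cs,_=cv2.findContours((g2>th).astype(np.uint8),cv2.RETR_EXTERNAL,cv2.CHAIN_APPROX_NONE)
    e=cv2.fitEllipse(cv2.convexHull(max(cs,key=cv2.contourArea))); c=(np.array(e[0])+.5)/8-.5+[u-25,v-25]
    tk={"top":(297.5,242.25),"scene":(360.6,282)}[n]
    X=unproj(n,*c,.0725); t=unproj(n,*tk,.073); d=t-X
    print(n,c,np.array(e[1])/8,X,"tick",t,np.linalg.norm(d),np.degrees(np.arctan2(d[1],d[0])))
print(tri((289.9,250.3),(374.6,276)))
for n,c in(("top",(229,242)),):print("valve2",unproj(n,*c,.073))
s=sense();print(Ro.from_quat(s["tool_rot"]).as_matrix())
E
```

```text
top 129.0 40.0
scene 107.66666666666667 22.666666666666668
[ 0.52685921 -0.22002077  0.02      ]Traceback (most recent call last):
  File "<stdin>", line 15, in <module>
    res = _minimize_neldermead(fun, x0, args, callback, bounds=bounds,
                               **options)
    fxr = func(xr)
    fx = function(np.copy(x), *(wrapper_args + args))
  File "<stdin>", line 14, in <lambda>
  File "<stdin>", line 14, in <genexpr>
  File "fit.py", line 13, in model
    for P in pp: hull(n,[(p[0]+c*x-s*y,p[1]+s*x+c*y,z+(p[3] if len(p)>3 else 0)) for x,y,z in P],o,sz,img)
                 ~~~~^^^^^^^^^^^^^^^^^^^^^^^^^^^^^^^^^^^^^^^^^^^^^^^^^^^^^^^^^^^^^^^^^^^^^^^^^^^^^^^^^^^^^
  File "fit.py", line 5, in hull
    q=np.array([(proj(n,p)-o+.5)*K for p in P]); cv2.fillConvexPoly(img,cv2.convexHull(np.round(q).astype(np.int32)),1)
                 ~~~~^^^^^
  File "h.py", line 11, in proj
    f,cx,cy,R,t=cam(n); p=R@np.array(X)+t
                ~~~^^^
  File "h.py", line 5, in cam
    m=camera_model(n); f=240/np.tan(np.radians(m["vertical_fov"])/2)
ValueError: time passes only in moves, steps and waits
```

```bash
sed -i 's/^def cam/from functools import lru_cache\n@lru_cache\ndef cam/' h.py
cat > run1.py <<'E'
from fit import *
I={n:cv2.imread(f"pics/{n}0.png").astype(float).mean(2) for n in("top","scene")}
C={"top":(416,278),"scene":(264,206)}; sz=44
W={}
for n,(u,v) in C.items():
    c=I[n][v-22:v+22,u-22:u+22]; hi=np.median(c); lo=np.percentile(c,3); b=np.clip((hi-c)/(hi-lo),0,1)
    col=cv2.imread(f"pics/{n}0.png")[v-22:v+22,u-22:u+22].astype(float); ok=(col[...,2]-col[...,0]<25)
    ok=cv2.erode(ok.astype(np.uint8),np.ones((5,5)))
    W[n]=(b,ok,np.array([u-22,v-22]))
g=unproj("top",414.5,278.5,.02); print(g)
for nt,nb in((.048,.02),(.04,.02),(.044,.03)):
  for y0 in np.radians((-90,-30)):
    f=lambda p:sum((ok*(model(n,[p[0]/100+g[0],p[1]/100+g[1],p[2]],o,sz,nt,nb)-b)**2).sum() for n,(b,ok,o) in W.items())
    r=minimize(f,[0,0,y0],method="Nelder-Mead",options=dict(initial_simplex=[[0,0,y0],[.5,0,y0],[0,.5,y0],[0,0,y0+.3]],maxiter=90))
    print(nt,nb,np.degrees(y0),r.fun,g[:2]+r.x[:2]/100,np.degrees(r.x[2]))
def tri(ut,us):
    A=[];B=[]
    for n,(u,v) in(("top",ut),("scene",us)):
        f,cx,cy,R,t=cam(n)
        for k,w in((0,(u-cx)/f),(1,(v-cy)/f)): A.append(R[k]-w*R[2]);B.append(w*t[2]-t[k])
    return np.linalg.lstsq(np.array(A),np.array(B),rcond=None)[0]
print("nose",tri((426,269.5),(253.75,200)))
for n,(u,v) in(("top",(291,251)),("scene",(374,278))):
    im=cv2.imread(f"pics/{n}0.png"); g2=im.mean(2)[v-20:v+20,u-20:u+20]; g2=cv2.GaussianBlur(cv2.resize(g2,None,fx=8,fy=8,interpolation=cv2.INTER_CUBIC),(0,0),3)
    med=np.median(np.r_[g2[0],g2[-1],g2[:,0]]); th=(med+np.percentile(g2,90))/2
    cs,_=cv2.findContours((g2>th).astype(np.uint8),cv2.RETR_EXTERNAL,cv2.CHAIN_APPROX_NONE)
    e=cv2.fitEllipse(cv2.convexHull(max(cs,key=cv2.contourArea))); c=(np.array(e[0])+.5)/8-.5+[u-20,v-20]
    tk={"top":(297.5,242.25),"scene":(360.6,282)}[n]
    X=unproj(n,*c,.0725); t=unproj(n,*tk,.073); d=t-X
    print(n,c,np.array(e[1])/8,X,"tick",t,np.linalg.norm(d),np.degrees(np.arctan2(d[1],d[0])))
print("stemtip",tri((289.9,250.3),(374.6,276)))
print("valve2",unproj("top",229,242,.073))
E
timeout 300 python3 run1.py
```

```text
[ 0.52685921 -0.22002077  0.02      ]
0.048 0.02 -90.0 42.091183218290496 [ 0.53042647 -0.22320935] -48.21038260969917
0.048 0.02 -29.999999999999996 41.97555874540619 [ 0.53039834 -0.22338075] -48.92160410133344
0.04 0.02 -90.0 32.44053146663127 [ 0.53068707 -0.22331318] -49.659012909211455
0.04 0.02 -29.999999999999996 32.47707295515435 [ 0.53042575 -0.22361928] -48.68829980212767
0.044 0.03 -90.0 35.49034920293401 [ 0.53059048 -0.22330953] -43.60842697754128
0.044 0.03 -29.999999999999996 35.62179583860197 [ 0.53074602 -0.2234166 ] -44.896948836032855
nose [ 0.54774172 -0.24484743  0.04427874]
top [290.54034996 251.37286949] [24.36663628 24.89970779] [0.58149645 0.109541   0.0725    ] tick [0.60591948 0.09250249 0.073     ] 0.029783300053610254 -34.90121815846616
scene [373.55332565 277.81800079] [25.5049305  30.46338081] [0.58189331 0.1110593  0.0725    ] tick [0.6062841  0.09458684 0.073     ] 0.029436420075028488 -34.033340286960524
stemtip [0.58220592 0.1117749  0.08113327]
valve2 [0.60129197 0.26965118 0.073     ]
```

Knob is at about (0.5305, -0.2233) with its nose yaw at about -48°. The stem is at about (0.5817, 0.1103) with flat yaw at about -34.5°. I'll write a helper for the increments, then move over the knob.

```bash
cat > go.py <<'E'
from h import *; import sys
x,y,z,yaw=map(float,sys.argv[1:5]); s=sense(); R=Ro.from_quat(s["tool_rot"]).as_matrix()
cur=np.degrees(np.arctan2(R[1,2],R[0,2])); d=np.array([x,y,z])-s["tcp_pos"]; t=-((yaw-cur+180)%360-180)/5
print("t",s["t"],"tcp",s["tcp_pos"].round(4),"zyaw",cur.round(2),"down",R[:,0].round(3),"F",s["force"].round(2),"gap",round(s["finger_gap"],3))
print("units",(R.T@d/.06).round(3),"turn",round(t,2))
E
python3 go.py 0.5305 -0.2233 0.15 -48
```

```text
t 0.1 tcp [ 0.1478 -0.6066  0.2304] zyaw -166.32 down [-0.     0.002 -1.   ] F [-0.36 -0.23 -1.13] gap 1.004
units [ 1.352 -4.696 -7.708] turn -23.66
```

>>> step_arm:
  increments: [0.0, -0.45, -0.75, -2.1, 0.3, 0.1, -0.9, -1.5, -4.2, 0.3, 0.25, -1.4, -2.3, -6.3, 0.3, 0.4, -1.85, -3.0, -8.4, 0.3, 0.6, -2.3, -3.8, -10.5, 0.3]
  grip_force: 60

```text
t: 0.72
tcp_pos: [0.3375, -0.4173, 0.1944]
tool_rot: [0.592, 0.388, -0.591, 0.387]
force: [0.6, -0.8, -0.7]
finger_gap: 0.697
```

```bash
python3 go.py 0.5305 -0.2233 0.15 -48
```

```text
t 0.725 tcp [ 0.3375 -0.4173  0.1944] zyaw -113.52 down [-0.     0.002 -1.   ] F [ 0.63 -0.82 -0.66] gap 0.697
units [ 0.746  1.659 -4.248] turn -13.1
```

>>> step_arm:
  increments: [0.1, 0.35, -0.9, -2.1, 0.3, 0.25, 0.7, -1.8, -4.2, 0.3, 0.4, 1.05, -2.7, -6.3, 0.3, 0.6, 1.4, -3.55, -8.4, 0.3, 0.75, 1.66, -4.25, -10.5, 0.3]

```text
t: 1.35
tcp_pos: [0.5317, -0.2212, 0.149]
tool_rot: [0.357, 0.611, -0.356, 0.61]
force: [-0.9, -0.3, 0.8]
finger_gap: 0.703
```

```bash
python3 go.py 0.5305 -0.2233 0.12 -48
```

```text
t 1.35 tcp [ 0.5317 -0.2212  0.149 ] zyaw -60.6 down [-0.001  0.002 -1.   ] F [-0.89 -0.27  0.81] gap 0.703
units [ 0.483 -0.035  0.021] turn -2.52
```

>>> step_arm:
  increments: [0.1, -0.02, 0.01, -1.3, 0.3, 0.25, -0.035, 0.02, -2.5, 0.3, 0.48, -0.035, 0.02, -2.5, 0.3, 0.48, -0.035, 0.02, -2.5, 0.3, 0.48, -0.035, 0.02, -2.5, 0.3]

```text
t: 1.98
tcp_pos: [0.5304, -0.2235, 0.1201]
tool_rot: [0.289, 0.646, -0.288, 0.645]
force: [-0.5, -0.4, 0.9]
finger_gap: 0.699
```

```bash
python3 go.py 0.5305 -0.2233 0.022 -48
python3 - <<'E'
from h import *
T=snapshot("top");S=snapshot("scene")
cv2.imwrite("pics/t1.png",T);cv2.imwrite("pics/s1.png",S)
def crop(I,u,v,w=66,h=100,k=6): return cv2.warpAffine(I,np.array([[k,0,-k*(u-w/2)],[0,k,-k*(v-h/2)]],float),(w*k,h*k),flags=cv2.INTER_CUBIC)
cv2.imwrite("pics/m1.png",cv2.convertScaleAbs(np.hstack([crop(T,416,270),crop(S,264,190)]),alpha=1.4,beta=25))
E
```

```text
t 1.975 tcp [ 0.5304 -0.2235  0.1201] zyaw -48.17 down [-0.001  0.002 -1.   ] F [-0.55 -0.4   0.88] gap 0.699
units [1.635 0.002 0.003] turn -0.03
```

View pics/m1.png

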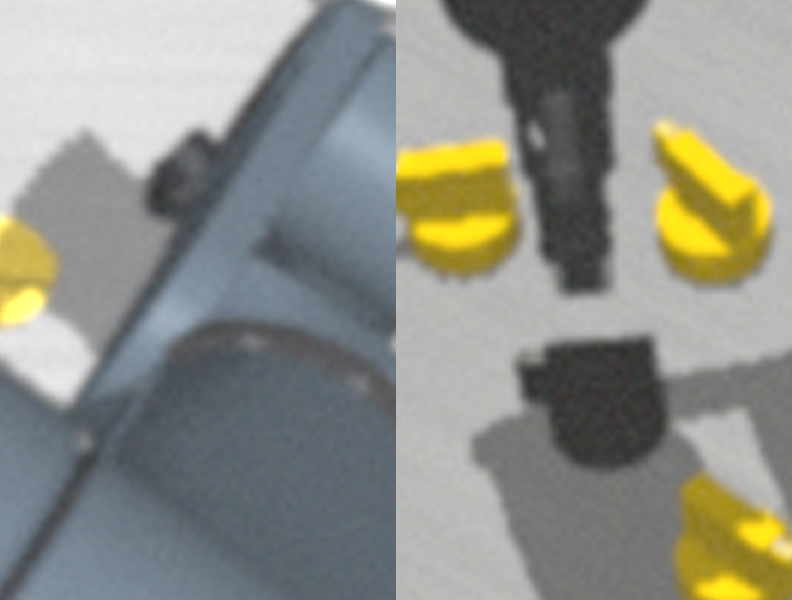

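The scene camera shows the fingers, edge-on at about x=585 in the crop, straight above the black knob's bar with the planes parallel. I'll descend astride the bar.

>>> step_arm:
  increments: [0.4, 0, 0, 0, 0.3, 0.8, 0, 0, 0, 0.3, 1.2, 0, 0, 0, 0.3, 1.5, 0, 0, 0, 0.3, 1.6, 0, 0, 0, 0.3]

```text
t: 2.7
tcp_pos: [0.5303, -0.2233, 0.0237]
tool_rot: [0.289, 0.646, -0.288, 0.645]
force: [-0.2, 0.3, 0.5]
finger_gap: 0.701
```

```bash
python3 go.py 0.5305 -0.2233 0.023 -48
```

```text
t 2.7 tcp [ 0.5303 -0.2233  0.0237] zyaw -48.17 down [-0.001  0.003 -1.   ] F [-0.23  0.28  0.51] gap 0.701
units [0.011 0.002 0.002] turn -0.03
```

>>> step_arm:
  increments: [0, 0, 0, 0, 0.6, 0, 0, 0, 0, 0.8, 0, 0, 0, 0, 1, 0, 0, 0, 0, 1, 0, 0, 0, 0, 1]
  grip_force: 60

```text
t: 3.32
tcp_pos: [0.531, -0.2236, 0.0246]
tool_rot: [0.289, 0.646, -0.288, 0.646]
force: [0.1, 0.8, 6.0]
finger_gap: 0.149
```

```bash
python3 go.py 0.5305 -0.2233 0.17 -48
```

```text
t 3.325 tcp [ 0.531  -0.2236  0.0246] zyaw -48.17 down [ 0.001  0.002 -1.   ] F [0.12 0.81 5.96] gap 0.149
units [-2.423e+00  1.000e-03 -1.200e-02] turn -0.03
```

>>> step_arm:
  increments: [-0.2, 0, 0, 0, 1, -0.7, 0, 0, 0, 1, -1.3, 0, 0, 0, 1, -1.9, 0, 0, 0, 1, -2.4, 0, 0, 0, 1]

```text
t: 3.95
tcp_pos: [0.5307, -0.2238, 0.1704]
tool_rot: [0.289, 0.645, -0.288, 0.646]
force: [-0.7, -0.0, -1.6]
finger_gap: 0.153
```

```bash
python3 go.py 0.5817 0.1103 0.16 -34.5
```

```text
t 3.95 tcp [ 0.5307 -0.2238  0.1704] zyaw -48.17 down [ 0.001  0.001 -1.   ] F [-0.69 -0.03 -1.59] gap 0.153
units [ 0.18   4.346 -3.581] turn -2.73
```

>>> step_arm:
  increments: [0, 0.6, -0.5, -0.4, 1, 0, 1.3, -1.1, -0.8, 1, 0.05, 2.0, -1.65, -1.2, 1, 0.1, 2.7, -2.2, -1.7, 1, 0.1, 3.4, -2.8, -2.1, 1]

```text
t: 4.58
tcp_pos: [0.5704, 0.0391, 0.1648]
tool_rot: [0.228, 0.669, -0.228, 0.669]
force: [1.4, -0.8, -1.6]
finger_gap: 0.152
```

```bash
python3 go.py 0.5817 0.1103 0.132 -34.5
```

```text
t 4.575 tcp [0.5704 0.0391 0.1648] zyaw -37.62 down [ 0.001  0.001 -1.   ] F [ 1.37 -0.78 -1.56] gap 0.152
units [ 0.548  1.055 -0.575] turn -0.62
```

>>> step_arm:
  increments: [0, 0.4, -0.2, -0.3, 1, 0.05, 0.8, -0.45, -0.6, 1, 0.25, 1.05, -0.575, -0.62, 1, 0.5, 1.055, -0.575, -0.62, 1, 0.545, 1.055, -0.575, -0.62, 1]

```text
t: 5.2
tcp_pos: [0.5802, 0.1094, 0.1302]
tool_rot: [0.21, 0.676, -0.21, 0.674]
force: [0.2, 0.4, -0.6]
finger_gap: 0.15
```

```bash
python3 go.py 0.5817 0.1103 0.132 -34.5;  python3 - <<'E'
from h import *
T=snapshot("top");S=snapshot("scene")
cv2.imwrite("pics/t2.png",T);cv2.imwrite("pics/s2.png",S)
def crop(I,u,v,w=50,h=75,k=8): return cv2.warpAffine(I,np.array([[k,0,-k*(u-w/2)],[0,k,-k*(v-h/2)]],float),(w*k,h*k),flags=cv2.INTER_CUBIC)
cv2.imwrite("pics/m2.png",cv2.convertScaleAbs(np.hstack([crop(T,291,240),crop(S,374,258)]),alpha=1.4,beta=25))
E
```

```text
t 5.2 tcp [0.5802 0.1094 0.1302] zyaw -34.56 down [-0.004  0.001 -1.   ] F [ 0.16  0.39 -0.57] gap 0.15
units [-0.03   0.026  0.011] turn -0.01
```

View pics/m2.png

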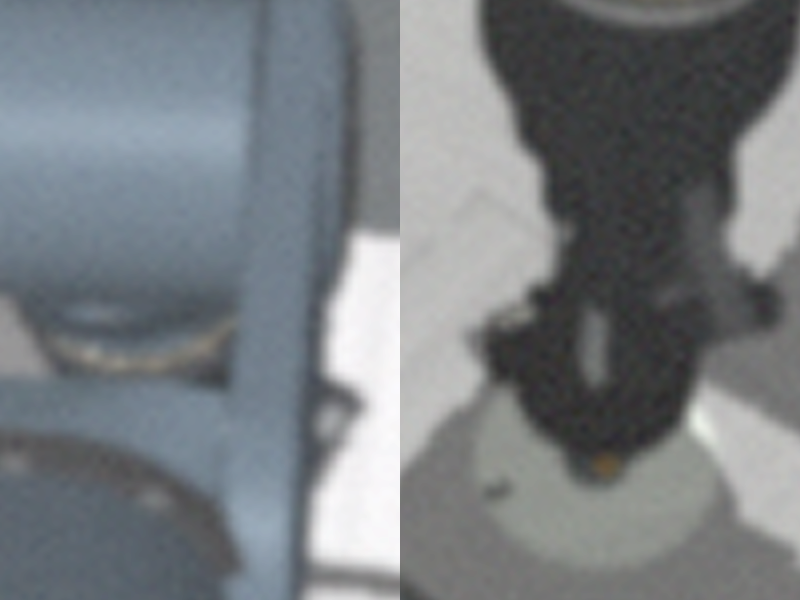

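```bash
cat > ov.py <<'E'
from fit import *
import sys
def overlay(img,u,v,tcp,yaw,stem,out,w=50,h=38,k=16,base=None,syaw=-34.5):
    M=np.array([[k,0,-k*(u-w/2)],[0,k,-k*(v-h/2)]],float)
    c=cv2.convertScaleAbs(cv2.warpAffine(img,M,(w*k,h*k),flags=cv2.INTER_CUBIC),alpha=1.6,beta=30)
    def poly(P,col):
        q=np.array([(proj("scene",p)-[u-w/2,v-h/2])*k for p in P]); cv2.polylines(c,[np.round(q).astype(np.int32)],True,col,1)
    cy,sy=np.cos(yaw),np.sin(yaw); tr=lambda P,o,cy=cy,sy=sy:[(o[0]+cy*x-sy*y,o[1]+sy*x+cy*y,o[2]+z) for x,y,z in P]
    o=np.array(tcp)-[0,0,base]
    for z in(0,.02): poly(tr([(.024*np.cos(t),.024*np.sin(t),z) for t in a],o),(0,255,0))
    poly(tr([(.033,-.004,.044),(.033,.004,.044),(.022,.004,.044),(.022,-.004,.044)],o),(0,255,0))
    for z,r in((.07,.007),(.094,.007),(.073,.032)): poly([(stem[0]+r*np.cos(t),stem[1]+r*np.sin(t),z) for t in a],(0,0,255))
    cv2.imwrite(out,c)
if __name__=="__main__":
    s=sense();R=Ro.from_quat(s["tool_rot"]).as_matrix();y=np.arctan2(R[1,2],R[0,2])
    S=cv2.imread(sys.argv[1]); overlay(S,374,268,s["tcp_pos"],y,(.5817,.1103),sys.argv[2],base=.0246)
E
python3 ov.py pics/s2.png pics/o2.png
```

```text
(no output)
```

View pics/o2.png

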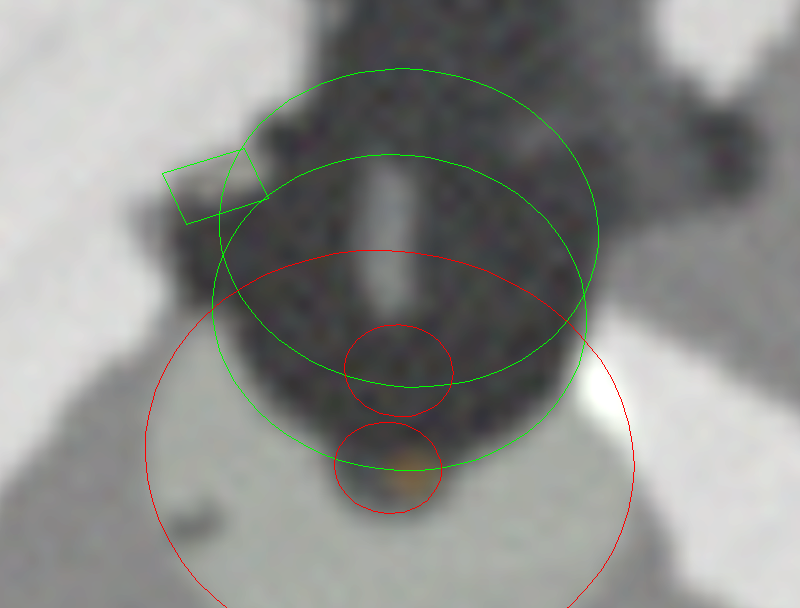

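```bash
cat > ns.py <<'E'
from fit import *
import sys
f,base,stem=sys.argv[1],float(sys.argv[2]),None
S=cv2.imread(f).astype(float); s=sense();R=Ro.from_quat(s["tool_rot"]).as_matrix();yaw=np.arctan2(R[1,2],R[0,2]);tcp=s["tcp_pos"]
u0,v0,w,h=355,262,40,26; K=8
c=S[v0:v0+h,u0:u0+w]; g=c.mean(2); print("levels",np.percentile(g,[3,10,50,90]))
lo=np.percentile(g,5)
m=np.ones((h,w)); vv,uu=np.mgrid[v0:v0+h,u0:u0+w]
b0=proj("scene",(.5817,.1103,.075)); m[(np.hypot(uu-b0[0],vv-b0[1])<6)&(vv>b0[1]-3)]=0
m[:3]=0
# local bright level: bezel/cooker/shadow - use binary threshold halfway between knob and shadow grey
hi=np.median(g[-6:]); b=np.clip((hi-g)/(hi-lo),0,1)
def sil(dx,dy,base):
    img=np.zeros((h*K,w*K),np.uint8); o=tcp-[0,0,base]; cy,sy=np.cos(yaw),np.sin(yaw)
    for P in(skirt,box(-.022,.022,.014,.02,.048),box(.02,.033,.008,.02,.044)):
        q=np.array([(proj("scene",(o[0]+cy*x-sy*y,o[1]+sy*x+cy*y,o[2]+z))+[dx,dy]-[u0,v0]+.5)*K for x,y,z in P]); cv2.fillConvexPoly(img,cv2.convexHull(np.round(q).astype(np.int32)),1)
    return cv2.resize(img.astype(np.float32),(w,h),interpolation=cv2.INTER_AREA)
best=min((( (m*(sil(dx,dy,base)-b)**2).sum(),dx,dy) for dx in np.arange(-2,2.1,.25) for dy in np.arange(-3,2.1,.25)))
print("best",best,"zero",(m*(sil(0,0,base)-b)**2).sum(),"hi",hi,"lo",lo)
o=tcp-[0,0,base]; p0=proj("scene",o)
for n,d in(("toolz",R[:,2]),("tooly",R[:,1]),("up",(0,0,1))): print(n,"px/mm",(proj("scene",o+.001*np.array(d))-p0).round(3))
E
python3 ns.py pics/s2.png 0.0246
```

```text
levels [ 17.66666667  19.66666667  68.         112.33333333]
best (np.float64(19.654247450101874), np.float64(0.25), np.float64(-1.25)) zero 25.811849424819208 hi 85.0 lo 18.666666666666668
toolz px/mm [-0.45   0.144]
tooly px/mm [0.189 0.386]
up px/mm [ 0.029 -0.261]
```

```bash
cat > run2.py <<'E'
from fit import *
C={"top":(416,278),"scene":(264,206)}; sz=44; nt,nb=.044,.024
for n,(u,v) in C.items():
    col=cv2.imread(f"pics/{n}0.png")[v-22:v+22,u-22:u+22].astype(float);c=col.mean(2); hi=np.median(c); lo=np.percentile(c,3); b=np.clip((hi-c)/(hi-lo),0,1)
    b=np.clip((b-.25)/.6,0,1)
    ok=cv2.erode(((col[...,2]-col[...,0]<25)).astype(np.uint8),np.ones((5,5))); o=np.array([u-22,v-22])
    f=lambda p:(ok*(model(n,[p[0]/100+.5305,p[1]/100-.2233,p[2]],o,sz,nt,nb)-b)**2).sum()
    y0=np.radians(-48); r=minimize(f,[0,0,y0],method="Nelder-Mead",options=dict(initial_simplex=[[0,0,y0],[.4,0,y0],[0,.4,y0],[0,0,y0+.2]],maxiter=90))
    print(n,r.fun,r.x[:2]*10,"mm",np.degrees(r.x[2]))
for z in(.145,.15): print("nose top2",unproj("top",307,254,z))
from h import sense
s=sense();R=Ro.from_quat(s["tool_rot"]).as_matrix(); print("nose pred",s["tcp_pos"]+.0275*R[:,2])
E
python3 run2.py
```

```text
top 17.214915387429624 [-0.64868759 -0.23851373] mm -51.042508759495895
scene 20.37829975208186 [0.72190553 0.93522569] mm -46.04797432197753
nose top2 [0.56381317 0.06373217 0.145     ]
nose top2 [0.56298119 0.0635208  0.15      ]
nose pred [0.60377152 0.09353519 0.13116269]
```

```bash
python3 go.py 0.5823 0.1099 0.122 -34.5
```

```text
t 5.3 tcp [0.5811 0.1092 0.1312] zyaw -34.6 down [-0.002  0.001 -1.   ] F [-0.43  0.18 -0.48] gap 0.154
units [0.153 0.021 0.009] turn -0.02
```

>>> step_arm:
  increments: [0.05, 0.021, 0.009, 0, 1, 0.1, 0.021, 0.009, 0, 1, 0.153, 0.021, 0.009, 0, 1, 0.153, 0.021, 0.009, 0, 1, 0.153, 0.021, 0.009, 0, 1]

```text
t: 5.92
tcp_pos: [0.5823, 0.1099, 0.1221]
tool_rot: [0.21, 0.676, -0.21, 0.675]
force: [0.4, 0.4, -0.1]
finger_gap: 0.15
```

```bash
python3 go.py 0.5823 0.1099 0.116 -34.5
```

```text
t 5.925 tcp [0.5823 0.1099 0.1221] zyaw -34.6 down [-0.001  0.001 -1.   ] F [ 0.36  0.42 -0.11] gap 0.15
units [ 0.102 -0.    -0.   ] turn -0.02
```

>>> step_arm:
  increments: [0.03, 0, 0, 0, 1, 0.055, 0, 0, 0, 1, 0.08, 0, 0, 0, 1, 0.1, 0, 0, 0, 1, 0.1, 0, 0, 0, 1]

```text
t: 6.55
tcp_pos: [0.5822, 0.1099, 0.116]
tool_rot: [0.21, 0.676, -0.21, 0.674]
force: [-0.0, -0.0, -1.1]
finger_gap: 0.152
```

```bash
python3 go.py 0.5823 0.1099 0.112 -34.5
```

```text
t 6.55 tcp [0.5822 0.1099 0.116 ] zyaw -34.6 down [-0.002  0.001 -1.   ] F [-0.01 -0.04 -1.08] gap 0.152
units [0.066 0.001 0.001] turn -0.02
```

>>> step_arm:
  increments: [0.02, 0, 0, 0, 1, 0.04, 0, 0, 0, 1, 0.055, 0, 0, 0, 1, 0.066, 0, 0, 0, 1, 0.066, 0, 0, 0, 1]

```text
t: 7.18
tcp_pos: [0.5822, 0.1099, 0.1119]
tool_rot: [0.21, 0.676, -0.21, 0.674]
force: [-0.5, 0.3, -1.1]
finger_gap: 0.144
```

```bash
python3 go.py 0.5823 0.1099 0.107 -34.5
```

```text
t 7.175 tcp [0.5822 0.1099 0.1119] zyaw -34.6 down [-0.002  0.001 -1.   ] F [-0.49  0.25 -1.15] gap 0.144
units [0.082 0.001 0.002] turn -0.02
```

>>> step_arm:
  increments: [0.02, 0, 0, 0, 1, 0.04, 0, 0, 0, 1, 0.06, 0, 0, 0, 1, 0.08, 0, 0, 0, 1, 0.08, 0, 0, 0, 1]

```text
t: 7.8
tcp_pos: [0.5821, 0.1099, 0.107]
tool_rot: [0.21, 0.676, -0.21, 0.674]
force: [-0.7, 0.7, -0.0]
finger_gap: 0.154
```

```bash
python3 go.py 0.5823 0.1099 0.1025 -34.5
```

```text
t 7.8 tcp [0.5821 0.1099 0.107 ] zyaw -34.6 down [-0.002  0.001 -1.   ] F [-0.71  0.68 -0.03] gap 0.154
units [0.075 0.001 0.003] turn -0.02
```

It is 11 mm past the height where it would have met a mismatched shaft, with no force, so the bore is sliding onto the shaft. I'll continue down to the seat.

>>> step_arm:
  increments: [0.02, 0, 0, 0, 1, 0.035, 0, 0, 0, 1, 0.05, 0, 0, 0, 1, 0.065, 0, 0, 0, 1, 0.075, 0, 0, 0, 1]
  grip_force: 80

```text
t: 8.43
tcp_pos: [0.5821, 0.1099, 0.1027]
tool_rot: [0.21, 0.676, -0.21, 0.674]
force: [-1.0, -0.1, 2.3]
finger_gap: 0.144
```

```bash
python3 go.py 0.5823 0.1099 0.100 -34.5
```

```text
t 8.425 tcp [0.5821 0.1099 0.1027] zyaw -34.59 down [-0.002  0.001 -1.   ] F [-0.96 -0.07  2.29] gap 0.144
units [0.044 0.002 0.003] turn -0.02
```

>>> step_arm:
  increments: [0.015, 0, 0, 0, 1, 0.03, 0, 0, 0, 1, 0.045, 0, 0, 0, 1, 0.06, 0, 0, 0, 1, 0.06, 0, 0, 0, 1]

```text
t: 9.05
tcp_pos: [0.5821, 0.1099, 0.0992]
tool_rot: [0.21, 0.676, -0.21, 0.674]
force: [-1.4, -1.4, 4.2]
finger_gap: 0.144
```

```bash
python3 go.py 0.5823 0.1099 0.0965 -34.5
```

```text
t 9.05 tcp [0.5821 0.1099 0.0992] zyaw -34.6 down [-0.002  0.001 -1.   ] F [-1.38 -1.36  4.18] gap 0.144
units [0.044 0.001 0.003] turn -0.02
```

>>> step_arm:
  increments: [0.015, 0, 0, 0, 1, 0.03, 0, 0, 0, 1, 0.045, 0, 0, 0, 1, 0.06, 0, 0, 0, 1, 0.06, 0, 0, 0, 1]

```text
t: 9.68
tcp_pos: [0.5821, 0.11, 0.0977]
tool_rot: [0.21, 0.676, -0.21, 0.675]
force: [-4.7, 0.4, 17.0]
finger_gap: 0.143
```

```bash
python3 go.py 0.5823 0.1099 0.0945 -34.5
```

```text
t 9.675 tcp [0.5821 0.11   0.0977] zyaw -34.59 down [-0.001  0.001 -1.   ] F [-4.7   0.38 17.02] gap 0.143
units [0.053 0.001 0.003] turn -0.02
```

Run:
```python
from h import *
S=snapshot("scene"); cv2.imwrite("pics/s3.png",S); k=12;w,h=66,50
cv2.imwrite("pics/m3.png",cv2.convertScaleAbs(cv2.warpAffine(S,np.array([[k,0,-k*(374-w/2)],[0,k,-k*(270-h/2)]],float),(w*k,h*k),flags=cv2.INTER_CUBIC),alpha=1.6,beta=30))
s=sense(); print(s["t"],s["tcp_pos"],s["force"],s["finger_gap"])
```

```text
9.725 [0.58212265 0.10995393 0.09768543] [-4.3516202  -0.77827681 16.49624528] 0.14708231868430974
```

View pics/m3.png

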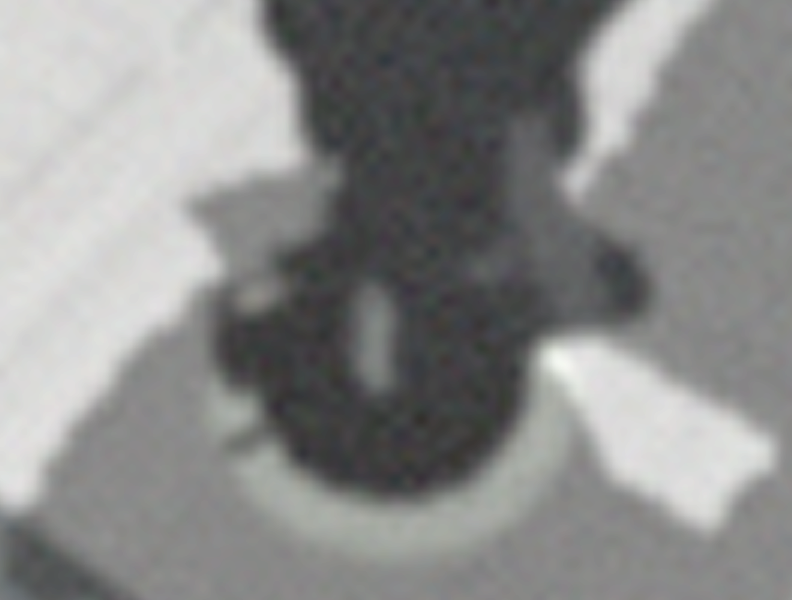

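Run:
```python
from h import *
a=np.linspace(0,6.283,200)
f=lambda r,z:max(proj("scene",(.5819+r*np.cos(t),.1111+r*np.sin(t),z))[1] for t in a)
print("bezel",f(.032,.073),"skirt",[(z,round(f(.024,z),2)) for z in(.0725,.078,.088)])
S=cv2.imread("pics/s3.png").mean(2); print(S[276:298,373:377].mean(1).round(0))
```

```text
bezel 290.9142276467802 skirt [(0.0725, np.float64(287.7)), (0.078, np.float64(286.34)), (0.088, np.float64(283.85))]
[33. 31. 24. 20. 18. 21. 20. 21. 19. 19. 32. 59. 81. 85. 84. 79. 72. 67.
 67. 66. 66. 66.]
```

>>> step_arm:
  increments: [0.05, 0, 0, 0, 1, 0.05, 0, 0, 0, 1, 0.05, 0, 0, 0, 1, 0.05, 0, 0, 0, 1, 0.05, 0, 0, 0, 1]

```text
t: 10.35
tcp_pos: [0.5821, 0.1099, 0.0977]
tool_rot: [0.21, 0.675, -0.21, 0.675]
force: [-5.5, -0.7, 21.5]
finger_gap: 0.143
```

```bash
python3 go.py 0.5823 0.1099 0.0945 -34.5; python3 -c "
from station import *
print(sign_off())"
```

```text
t 10.35 tcp [0.5821 0.1099 0.0977] zyaw -34.57 down [-0.  0. -1.] F [-5.48 -0.68 21.49] gap 0.143
units [0.053 0.001 0.003] turn -0.01
the job is handed in; nothing more can be done
None
```

The knob is on the D-shaft, pressed in against a hard stop and still gripped. I handed the job in at t = 10.35 s. I gripped the black knob by its bar, turned it about 14° to match the flat, and slid it on. I then pressed and held it at 80 N grip.

**Last checks that agree:**
- **Fit:** There was no notable force from the height where a mismatched knob would have met the shaft (TCP about 0.119 m) down to 0.103 m, where the fully-home position was expected.
- **Press:** The knob then went down about 5 mm at a spring-like 4–5 N, reaching a hard stop at TCP 0.0977 m. The push is now 21 N, against 8 N needed at the valve's stop.
- **Picture:** The last view showed the skirt concentric with the bezel and the nose over the tick.

**Checks that disagreed or were not made:**
- **Press depth:** The travel I measured was about 5 mm, not the stated 6 mm, so the skirt may rest on the bezel just before the valve's stop. The skirt's edge in the last picture fits an underside height of 73–78 mm, so the image alone does not prove the press depth. I rely on the force and TCP height for that.
- **Position over the shaft:** A silhouette check just before insertion was off by about 1.3 pixels. I put this down to the arm still settling and the shadow.
- **Other objects:** I did not look at the bottle, bowl, cup and shaker again afterwards. The arm's path was planned to stay clear of them, and no unexpected forces appeared.

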